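# Lock and arm the gem-stone drawer

### The arm

A 6-joint arm with a two-finger parallel gripper is mounted at the origin on the work surface. World frame = base frame: x ahead of the robot, y to its left, z up, the work surface at z = 0. Lengths are in m, angles in rad, forces in N, time in s.
With the tool pointing down it reaches from about 0.35 to 0.975 m from the base axis. Payload 4.9 kg.
Tool frame: the origin (TCP) lies at the very end of the fingers, on their centre line; the grasp point (between the pads) lies manip.grip_point_offset behind it (manip.grip_point_offset is the distance from the TCP to the grasp point, in m); z points along the fingers, y is the line along which they close (so a half turn about z gives the same grasp; the last joint's range is limited). The gripper opens to 85 mm and grips with 20 to 120 N. Pads are 22 mm wide; open, the fingers measure 114 mm over their backs; the gripper's body (76 mm by 85 mm) begins 54 mm behind the grasp point. The pads swing forward as they close: fully open they stand 13 mm farther back than shut.
Start: joints at [-1.469, 0.053, 1.613, -0, 1.476, -0.119], TCP at [0.137, -0.61, 0.231] pointing down, gripper open.
Joint ranges: [-3.01, 3.01], [-1.01, 2.22], [0.06, 2.58], [-1.02, 4.17], [0.09, 2.62], [-3.14, 3.14]. Speed limits (rad/s): [2.57, 2.57, 3.14, 3.14, 3.14, 3.14].

### API

Orientations are given as a unit quaternion [w, x, y, z].
In Python, from plant import manip gives the robot as it stands.
- The arm moves only by the shell command python3 -m crank 'ROWS' [OPENING]. ROWS is JSON, a list of rows, each an object of numbers: "x", "y", "z": the shift along the tool's x, y, z in cm; "turn": the turn about the tool's z in rad. In form: [{"x": .., "y": .., "z": .., "turn": ..}, ...]. A call has 1 to 5 rows; each row shifts and turns the commanded pose from where the row before left it, along the tool's axes as they then stand; what a row does not reach is not made up. A row lasts 1/10 s, in which the tool goes at most 50 mm and 8.59 degrees, less where a joint would pass 70% of its speed; a pose out of reach is approached as far as the arm can. A call with a gripper value outside its range is refused whole. OPENING is the opening in per cent of the stroke, from 0 (shut) to 100 (fully open), set as the call begins (- or left out, the last holds). The fingers move at their own pace and stop on an object; the grip force is fixed at half the most. Time passes only in rows, so rows that do not move let the fingers close. It gives the time, the measured TCP pose, the force, the opening and the grip force at its end, in the units of the state.
- manip.state(): the state, without advancing time (a new reading comes with each control period).
- manip.grab_frame(name): name is "side" or "top"; returns (picture, depth): 400x640x3 uint8, red, green, blue; 400x640 float32, m along the optical axis (not along the pixel's ray), 0 where there is no reading.
- manip.camera_model(name): a dict with "mtx" (3x3 intrinsics, pixels), "world_to_cam" (4x4, takes a point from world to camera coordinates). Camera axes: x right, y down, z forward; pixel columns grow to the right and rows downward; lengths in m; the calibration is good to about 2 mm. A picture is of the moment at which its call begins. camera_model takes no time and is no camera call.
- manip.job_done(): hands the job in; it is judged then, once.
The state is a dict: "time": time; "joint_pos": joint angles; "joint_vel": joint speeds; "joint_efforts": joint torques, N m; "tool_pos": TCP position; "tool_rot": TCP orientation; "contact_force": force on the tool from outside, world axes, zero at the start; "ft_torque": the same for the moment, N m; "gripper_width": opening from 0.0 (shut) to 1.0 (fully open); "grasp_force": force on a finger pad.
Only numpy, scipy, OpenCV 4.12 (cv2) and the standard library are available. Lean on these libraries where they do the work, as an engineer would, in place of code of your own. Each camera call takes 0.05 s, during which the arm holds its last target. There are 200 camera calls.

### The job

Lock up the stone drawer: push the drawer fully shut, then take the orange-headed locking rod from its stand and put it down through all three ears at the side of the drawer unit until its head rests on the top ear, and let go. Only then arm the keypad by pressing the green key, then the yellow, then the blue, each fully down and released before the next. Press no other key, and leave the other things on the desk where they are.

Things in the scene. Friction and masses are not known exactly. Their poses are not given: they have to be found in the camera images.
- drawer (a joint): How far the drawer of the grey stone-drawer unit stands open, m: 0 is fully shut (against its stop), about 0.03 to 0.07 at the start. It slides straight towards the unit's front and back along the x axis of top_ear (x points into the unit), needs about 3 N and stays where it is left.
- drawer_front (a point): Centre of the width of the drawer's flat pale-wood front panel, on its outer face, 75 mm above the table; its x axis points into the unit (the way the drawer shuts), its y axis along the panel. The panel is 200 mm wide and reaches from 3 to 107 mm above the table; it has no protruding handle. The unit behind it is 200 x 200 mm and 110 mm high (a 4 mm blue pad lies on top), fixed to the table.
- top_ear (a point): Centre of the hole, at the upper face (108 mm above the table), of the upper of two fixed brass ears on the robot's right (-y) side of the unit. Axes: x into the unit, y to its left, z up. Each ear is a plate 45 x 45 mm, 8 mm thick with a vertical 16 mm hole, rims chamfered; the hole's centre is 22.5 mm out from the unit's side. The lower brass ear lies directly below (30 to 38 mm above the table).
- drawer_ear (a point): Centre of the hole, at the upper face (74 mm above the table), of the red ear (45 x 45 x 8 mm, 16 mm hole) that is part of the drawer. With the drawer fully shut it lies exactly under the top brass ear's hole and above the lower one's, so that one rod can pass through all three.
- rod_head (a point): Centre (half-way up) of the orange round head of the locking rod, 28 mm across and 50 mm tall; z axis up along the rod. Below the head is a steel shaft 12 mm across and 95 mm long, with a tapered foot. At the start the rod hangs upright by its head in the black stand's top plate (105 mm above the table, 16 mm hole, 56 mm square); lift it straight up by 100 mm or more to clear. The stand is fixed. Weighs 0.09 to 0.18 kg.
- rod_tip (a point): Foot end of the rod, 120 mm below the centre of the head, on the rod's axis. When the rod is fully in, with the head resting on the top brass ear, it lies 95 mm below top_ear.
- key_green_top (a point): Centre of the top face of the green key of the aluminium keypad: a round cap 34 mm across, its top about 52 mm above the table when up, spring-loaded straight down; its neighbours are 58 mm away, and it stands in a dark collar 50 mm across whose top is 10 mm below the raised cap. The keys' order on the pad (2 rows of 3 on a box 150 x 205 x 30 mm fixed to the table) changes each time.
- key_green (a joint): How far the green key is pressed, m: 0 up, 0.006 fully down. It starts to move at 1.5 N, is fully down at 5 N, and springs back when let go.
- key_yellow_top (a point): Centre of the top face of the yellow key of the aluminium keypad: a round cap 34 mm across, its top about 52 mm above the table when up, spring-loaded straight down; its neighbours are 58 mm away, and it stands in a dark collar 50 mm across whose top is 10 mm below the raised cap. The keys' order on the pad (2 rows of 3 on a box 150 x 205 x 30 mm fixed to the table) changes each time.
- key_yellow (a joint): How far the yellow key is pressed, m: 0 up, 0.006 fully down. It starts to move at 1.5 N, is fully down at 5 N, and springs back when let go.
- key_blue_top (a point): Centre of the top face of the blue key of the aluminium keypad: a round cap 34 mm across, its top about 52 mm above the table when up, spring-loaded straight down; its neighbours are 58 mm away, and it stands in a dark collar 50 mm across whose top is 10 mm below the raised cap. The keys' order on the pad (2 rows of 3 on a box 150 x 205 x 30 mm fixed to the table) changes each time.
- key_blue (a joint): How far the blue key is pressed, m: 0 up, 0.006 fully down. It starts to move at 1.5 N, is fully down at 5 N, and springs back when let go.
- key_red_top (a point): Centre of the top face of the red key of the aluminium keypad: a round cap 34 mm across, its top about 52 mm above the table when up, spring-loaded straight down; its neighbours are 58 mm away, and it stands in a dark collar 50 mm across whose top is 10 mm below the raised cap. The keys' order on the pad (2 rows of 3 on a box 150 x 205 x 30 mm fixed to the table) changes each time.
- key_red (a joint): How far the red key is pressed, m: 0 up, 0.006 fully down. It starts to move at 1.5 N, is fully down at 5 N, and springs back when let go.
- key_white_top (a point): Centre of the top face of the white key of the aluminium keypad: a round cap 34 mm across, its top about 52 mm above the table when up, spring-loaded straight down; its neighbours are 58 mm away, and it stands in a dark collar 50 mm across whose top is 10 mm below the raised cap. The keys' order on the pad (2 rows of 3 on a box 150 x 205 x 30 mm fixed to the table) changes each time.
- key_white (a joint): How far the white key is pressed, m: 0 up, 0.006 fully down. It starts to move at 1.5 N, is fully down at 5 N, and springs back when let go.
- key_black_top (a point): Centre of the top face of the black key of the aluminium keypad: a round cap 34 mm across, its top about 52 mm above the table when up, spring-loaded straight down; its neighbours are 58 mm away, and it stands in a dark collar 50 mm across whose top is 10 mm below the raised cap. The keys' order on the pad (2 rows of 3 on a box 150 x 205 x 30 mm fixed to the table) changes each time.
- key_black (a joint): How far the black key is pressed, m: 0 up, 0.006 fully down. It starts to move at 1.5 N, is fully down at 5 N, and springs back when let go.
- oil_bottle: Bystander, not to be disturbed: amber bottle, 48 mm across, 85 mm tall. Origin at its underside.
- stone_jar: Bystander, not to be disturbed: clear jar with white lid, 64 mm across, 70 mm tall. Origin at its underside.
- mug: Bystander, not to be disturbed: blue mug, 80 mm across, 90 mm tall. Origin at its underside.
- loupe: Bystander, not to be disturbed: black loupe with a steel tail, 40 mm across, 83 mm long, 28 mm tall, lying flat. Origin at its underside.
- tweezers: Bystander, not to be disturbed: steel stone tweezers, 160 mm long, lying flat, 6 mm high. Origin at its underside.
- crystal: Bystander, not to be disturbed: rough green crystal, 90 mm across, 60 mm tall. Origin at its underside.
There are look-alikes about, which are no part of the job. Of the things that look like the part that bears rod_head, the smaller one is meant.

How it is judged:
By the outcome, as a careful person would: the job done as asked, in the order asked, and still so for the second after the job is handed in, with the robot touching nothing.
It also fails if it takes over 72 s, if anything falls off the work surface, if the arm or the gripper's body presses on something with over 40 N, if the wrist force passes 120 N, or if a joint passes its speed limit or range.

## Working session

There is one attempt and no reset: what is moved stays moved. The work goes in short steps, Python scripts to look and compute and a shell command to move; the robot and the scene stay as the last step left them, time stands still between calls to the robot, and variables do not carry over. Pictures are saved under pics/ and viewed, at most 10 in all, crops included, and the job is handed in when it is done.

```bash
mkdir -p pics; python3 - <<'E'
from plant import manip
import cv2,numpy as np
s=manip.state();print(s, manip.grip_point_offset)
for n in("side","top"):
    p,d=manip.grab_frame(n);cv2.imwrite(f"pics/{n}0.png",p[:,:,::-1]);np.save(f"{n}0.npy",d)
    m=manip.camera_model(n);print(n,m)
E
```

```text
{'time': 0.0, 'joint_pos': array([-1.46901340e+00,  5.33611852e-02,  1.61430085e+00, -1.70981164e-06,
        1.47599540e+00, -1.19002326e-01]), 'joint_vel': array([-0.00045382, -0.0009738 ,  0.00085169, -0.00165231, -0.0016138 ,
        0.00191636]), 'joint_efforts': array([-4.35247211e-04, -3.93688023e+01, -3.70176816e+01, -2.05909323e-04,
        6.97641299e-03,  1.16536274e-06]), 'tool_pos': array([ 0.13680701, -0.60920294,  0.23005625]), 'tool_rot': array([-1.03235798e-03,  9.93912381e-01,  1.10168568e-01,  8.03749746e-06]), 'contact_force': array([ 0.08509614,  0.38640388, -0.77734666]), 'ft_torque': array([0.00488359, 0.02862935, 0.02528733]), 'grasp_force': 0.0, 'gripper_width': 0.9944941754697563} 0.0187
side {'mtx': array([[383.32832339,   0.        , 315.11727146],
       [  0.        , 383.32832339, 202.55797886],
       [  0.        ,   0.        ,   1.        ]]), 'world_to_cam': array([[ 0.98875071, -0.14877346, -0.01544294, -0.56256334],
       [-0.11751943, -0.70884082, -0.6955098 ,  0.1312828 ],
       [ 0.09252681,  0.68950065, -0.71835064,  1.11619386],
       [ 0.        ,  0.        ,  0.        ,  1.        ]])}
top {'mtx': array([[481.33973009,   0.        , 322.73839737],
       [  0.        , 481.33973009, 191.17116242],
       [  0.        ,   0.        ,   1.        ]]), 'world_to_cam': array([[-1.87935352e-03, -9.99964933e-01,  8.16087342e-03,
        -1.74022848e-02],
       [-9.80709119e-01,  2.47880148e-04, -1.95472666e-01,
         5.79125749e-01],
       [ 1.95463788e-01, -8.37080522e-03, -9.80675195e-01,
         1.36384450e+00],
       [ 0.00000000e+00,  0.00000000e+00,  0.00000000e+00,
         1.00000000e+00]])}
```

View pics/top0.png

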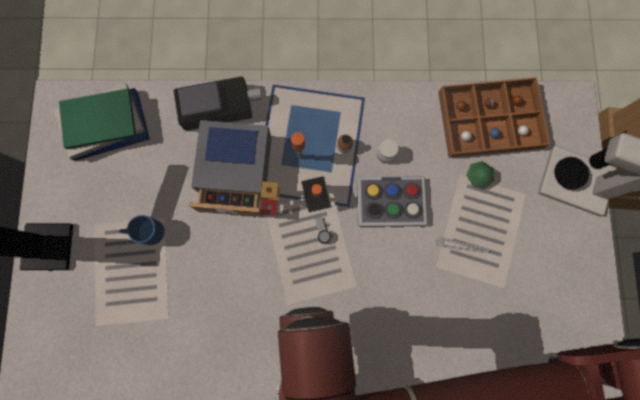

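View pics/side0.png

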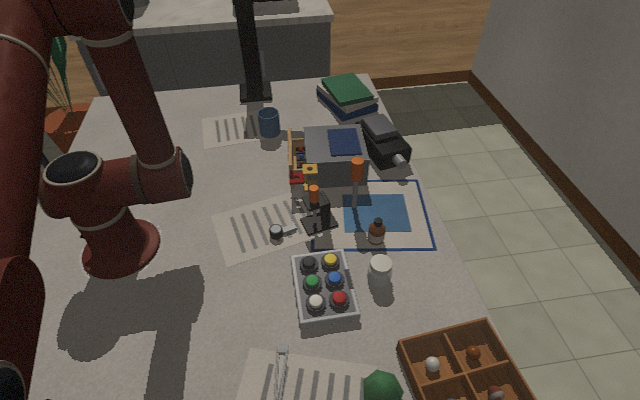

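Top view: the drawer unit is at (231,160), with its brass ear at (268,190) and red ear at (268,207). The keypad is at (392,201): top row yellow, blue, red and bottom row black, green, white. There are two orange heads: (317,188), small, in the black stand (side view 314,190), and (298,140), a bigger, taller one on the mat (side view 357,168). I pick the small one in the black stand and check it in a crop while measuring.

```bash
cat > h.py <<'E'
from plant import manip
import cv2,numpy as np
def cloud(n,d):
    m=manip.camera_model(n);K=m["mtx"];T=np.linalg.inv(m["world_to_cam"])
    v,u=np.mgrid[:400,:640]
    P=np.stack([(u-K[0,2])/K[0,0]*d,(v-K[1,2])/K[1,1]*d,d],-1)
    return P@T[:3,:3].T+T[:3,3]
def proj(n,p):
    m=manip.camera_model(n);q=m["world_to_cam"][:3,:3]@p+m["world_to_cam"][:3,3];q=m["mtx"]@q;return q[:2]/q[2]
E
python3 - <<'E'
from h import *
np.set_printoptions(precision=4,suppress=True)
C={}
for n in("top","side"):
    C[n]=cloud(n,np.load(n+"0.npy"));p=cv2.imread(f"pics/{n}0.png")
    hsv=cv2.cvtColor(p,cv2.COLOR_BGR2HSV);P=C[n]
    print(n)
    def comp(name,lo,hi,zlo,zhi,reg):
        m=cv2.inRange(hsv,lo,hi)>0
        m&=(P[...,2]>zlo)&(P[...,2]<zhi)
        r=np.zeros_like(m);r[reg[1]:reg[3],reg[0]:reg[2]]=1;m&=r
        k,l,s,c=cv2.connectedComponentsWithStats(m.astype(np.uint8))
        for i in range(1,k):
            if s[i,4]>12:
                q=P[l==i];print(name,s[i,4],c[i],"med",np.median(q,0),"mid",(q.min(0)+q.max(0))/2,"ext",np.ptp(q,0),"zmax",q[:,2].max())
    R=(255,80,440,235) if n=="top" else (270,140,420,320)
    comp("orange/red",(0,120,60),(14,255,255),.03,.3,R)
    comp("yellow",(15,90,60),(35,255,255),.03,.3,R)
    comp("green",(45,80,40),(85,255,255),.03,.3,R)
    comp("blue",(100,100,60),(125,255,255),.03,.2,R)
P=C["top"]
# unit top face and drawer front
z=P[...,2];X=P[...,0];Y=P[...,1]
r=np.zeros(z.shape,bool);r[115:200,185:280]=1
m=(r&(z>.10)&(z<.122)).astype(np.uint8)
k,l,s,c=cv2.connectedComponentsWithStats(m)
for i in range(1,k):
    if s[i,4]>30:
        print("unit",s[i],np.median(z[l==i]),cv2.minAreaRect(P[l==i][:,:2].astype(np.float32)))
a=cv2.imread("pics/top0.png")[95:245,180:440];b=cv2.imread("pics/side0.png")[140:260,270:440]
a=cv2.resize(a,(790,456),interpolation=3)
cv2.imwrite("pics/a1.png",a)
b=cv2.resize(b,(790,558),interpolation=3);cv2.imwrite("pics/b1.png",b)
E
```

```text
top
orange/red 178 [297.382  140.8202] med [0.692  0.0529 0.1903] mid [0.6978 0.053  0.1685] ext [0.0354 0.0329 0.0566] zmax 0.19684579429446614
orange/red 54 [341.9074 143.5   ] med [ 0.7225 -0.0743  0.0609] mid [ 0.7284 -0.0762  0.066 ] ext [0.035  0.024  0.0341] zmax 0.08307915057045956
orange/red 116 [316.0776 189.5603] med [0.5651 0.0013 0.1522] mid [0.5726 0.0016 0.131 ] ext [0.0423 0.0285 0.0624] zmax 0.16218429125751066
orange/red 93 [411.7097 189.5269] med [ 0.5846 -0.2826  0.0515] mid [ 0.5856 -0.2834  0.0463] ext [0.0292 0.0365 0.0218] zmax 0.057230072983273095
orange/red 205 [268.9268 205.5659] med [0.5348 0.137  0.0746] mid [0.5352 0.1394 0.0661] ext [0.0545 0.045  0.0691] zmax 0.10068572443517598
yellow 285 [269.5263 190.2561] med [0.5756 0.1355 0.1075] mid [0.5817 0.14   0.0743] ext [0.0653 0.0547 0.0837] zmax 0.11619469743660193
yellow 124 [372.8468 189.75  ] med [ 0.5841 -0.1672  0.0506] mid [ 0.5867 -0.168   0.048 ] ext [0.036  0.0371 0.021 ] zmax 0.0585100121568356
green 97 [393.     208.8144] med [ 0.5269 -0.2248  0.0518] mid [ 0.5271 -0.2251  0.0502] ext [0.0311 
[... 1336 characters left out ...]
9008 258.8931] med [ 0.5836 -0.1723  0.0513] mid [ 0.5853 -0.1664  0.0482] ext [0.0345 0.0398 0.0146] zmax 0.05553657065947837
green 127 [311.7087 280.4803] med [ 0.5264 -0.2308  0.0517] mid [ 0.5269 -0.2272  0.0495] ext [0.0307 0.0355 0.0144] zmax 0.05674365551766225
blue 257 [345.1245 146.7977] med [0.7027 0.2105 0.1146] mid [0.6989 0.215  0.1155] ext [0.0989 0.0886 0.0092] zmax 0.1201482342134017
blue 132 [334.0909 277.1439] med [ 0.5842 -0.2295  0.0518] mid [ 0.5843 -0.2253  0.0492] ext [0.0316 0.0413 0.0158] zmax 0.0571013236654313
unit [ 191  121   87   78 4915] 0.11164834515310607 ((0.6644653081893921, 0.2296743094921112), (0.24637874960899353, 0.21453341841697693), 85.44124603271484)
```

View pics/a1.png

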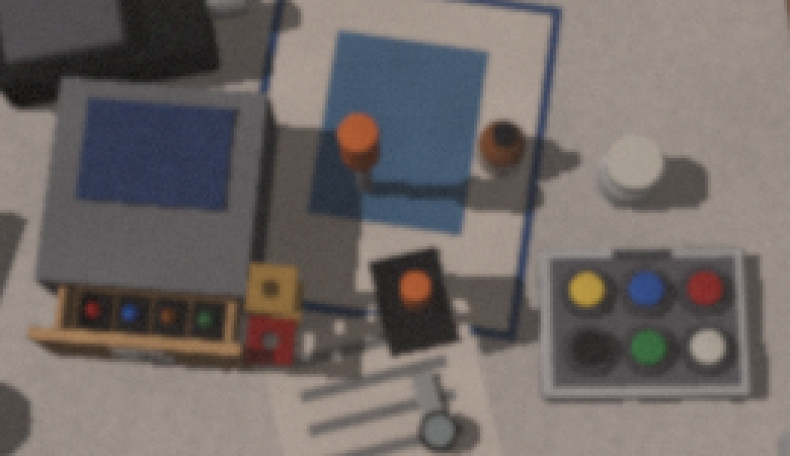

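View pics/b1.png

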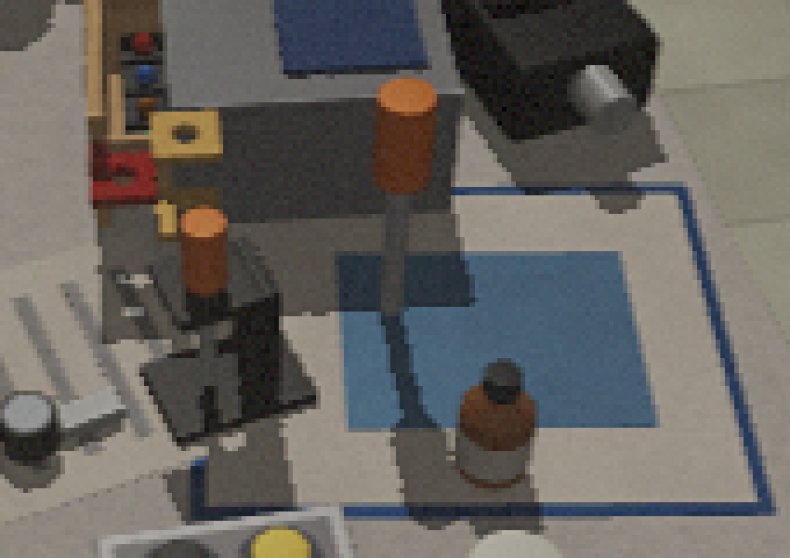

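The small orange head sits in the black stand (centre crop), so that choice is confirmed. The tall one on the blue mat is the decoy. Now I'll refine the ears, unit yaw, head, panel and stand.

```bash
cat > ref.py <<'E'
from h import *
np.set_printoptions(precision=4,suppress=True)
def onplane(n,uv,z):
    m=manip.camera_model(n);T=np.linalg.inv(m["world_to_cam"])
    r=T[:3,:3]@(np.linalg.inv(m["mtx"])@np.array([uv[0],uv[1],1.]));o=T[:3,3]
    return (o+r*(z-o[2])/r[2])[:2]
def blob(n,p,P,lo,hi,z,tol,c,rad=.05):
    hsv=cv2.cvtColor(p,cv2.COLOR_BGR2HSV)
    m=(cv2.inRange(hsv,lo,hi)>0)&(abs(P[...,2]-z)<tol)&(np.hypot(P[...,0]-c[0],P[...,1]-c[1])<rad)
    k,l,s,_=cv2.connectedComponentsWithStats(m.astype(np.uint8))
    m=(l==1+s[1:,4].argmax()).astype(np.uint8)
    cs,_=cv2.findContours(m,cv2.RETR_EXTERNAL,cv2.CHAIN_APPROX_NONE)
    cn=max(cs,key=len)[:,0].astype(float)
    pl=np.array([onplane(n,q,z) for q in cn]);f=m*0;cv2.fillPoly(f,[cn.astype(np.int32)],1)
    v,u=np.nonzero(f);cen=np.mean([onplane(n,(a,b),z) for a,b in zip(u,v)],0)
    return m.sum(),cen,cv2.minAreaRect(pl.astype(np.float32))
E
python3 - <<'E'
from ref import *
for n in("top","side"):
    p=cv2.imread(f"pics/{n}0.png");P=cloud(n,np.load(n+"0.npy"))
    print(n)
    print("brass",blob(n,p,P,(12,70,60),(35,255,255),.108,.006,(.578,.138)))
    print("red",blob(n,p,P,(0,90,40),(12,255,255),.074,.008,(.533,.138)))
    # top of orange head: brighter
    print("head",blob(n,p,P,(0,120,60),(14,255,255),.155,.006,(.567,.001)))
    for nm,lo,hi,c in (("y",(15,90,60),(35,255,255),(.585,-.168)),("g",(45,80,40),(85,255,255),(.527,-.226)),("b",(100,100,60),(125,255,255),(.585,-.226)),("r",(0,120,60),(14,255,255),(.585,-.284))):
        print(nm,blob(n,p,P,lo,hi,.052,.006,c,.03))
    # unit side wall / edges: unit top points z .106-.114
    q=P[(abs(P[...,2]-.110)<.006)&(P[...,0]>.6)&(P[...,0]<.85)&(P[...,1]>.12)&(P[...,1]<.4)]
    print("unittop",len(q),cv2.minAreaRect(q[:,:2].astype(np.float32)))
    q=P[(P[...,0]>.49)&(P[...,0]<.535)&(P[...,1]>.17)&(P[...,1]<.36)&(P[...,2]>.03)&(P[...,2]<.10)]
    if len(q)>20:
        A=np.c_[q[:,1],np.ones(len(q))];k=np.linalg.lstsq(A,q[:,0],rcond=None)[0];print("front panel",len(q),k,"x at y=.26",k@[.26,1],np.median(q,0))
    q=P[(P[...,0]>.48)&(P[...,0]<.56)&(P[...,1]>.15)&(P[...,1]<.38)&(P[...,2]>.099)&(P[...,2]<.115)]
    print("panel top",len(q),cv2.minAreaRect(q[:,:2].astype(np.float32)))
E
```

```text
top
brass (np.uint64(223), array([0.5727, 0.1359]), ((0.5730782747268677, 0.13602948188781738), (0.04654047638177872, 0.04635076969861984), 83.54151153564453))
red (np.uint64(196), array([0.5305, 0.1387]), ((0.5294206142425537, 0.13956041634082794), (0.04513143375515938, 0.04546739161014557), 85.15585327148438))
head (np.uint64(77), array([0.5651, 0.0006]), ((0.5643274188041687, -5.622580647468567e-05), (0.024742072448134422, 0.02522474154829979), 89.99192810058594))
y (np.uint64(96), array([ 0.5836, -0.1661]), ((0.5836679935455322, -0.16572028398513794), (0.03145947679877281, 0.032261576503515244), 44.81048583984375))
g (np.uint64(90), array([ 0.527 , -0.2248]), ((0.5265839695930481, -0.2249259650707245), (0.029501689597964287, 0.029989071190357208), 88.3724365234375))
b (np.uint64(89), array([ 0.5846, -0.2239]), ((0.5844236016273499, -0.22297541797161102), (0.031393539160490036, 0.030160579830408096), 43.64900588989258))
r (np.uint64(88), array([ 0.5849, -0.282 ]), ((0.5851683616638184, -0.28171488642692566), (0.032835640013217926, 0.027275579050183296), 89.98274993896484))
unittop
[... 1031 characters left out ...]
(0.032323941588401794, 0.030522972345352173), 80.89464569091797))
b (np.uint64(121), array([ 0.5845, -0.2295]), ((0.5848475694656372, -0.22909311950206757), (0.03458660840988159, 0.030711563304066658), 64.28823852539062))
r (np.uint64(132), array([ 0.5849, -0.287 ]), ((0.5854687690734863, -0.2875266373157501), (0.033016350120306015, 0.029342740774154663), 79.58515930175781))
unittop 1789 ((0.6840269565582275, 0.24554631114006042), (0.2034589797258377, 0.18001073598861694), 85.89969635009766)
front panel 44 [-0.0397  0.5356] x at y=.26 0.5253316666479123 [0.5289 0.2254 0.0699]
panel top 152 ((0.5426687002182007, 0.25787243247032166), (0.20974910259246826, 0.04743524640798569), 85.84423828125)
```

```bash
python3 -m crank '[{"turn":0.149},{"turn":0.149},{"x":3.2,"y":-3.7,"z":-0.3},{"x":3.2,"y":-3.7,"z":-0.3},{"x":3.2,"y":-3.7,"z":-0.3}]' 0
python3 -m crank '[{"x":3.2,"y":-3.7,"z":-0.3},{"x":3.2,"y":-3.7,"z":-0.3},{"x":3.2,"y":-3.7,"z":-0.3},{"x":3.2,"y":-3.7,"z":-0.3},{"x":3.2,"y":-3.7,"z":-0.3}]'
python3 -m crank '[{"x":3.2,"y":-3.7},{"x":0},{"x":0}]'
```

```text
schema error: expected keys x, y, z, turn
schema error: expected keys x, y, z, turn
schema error: expected keys x, y, z, turn
```

```bash
python3 -m crank '[{"x":0,"y":0,"z":0,"turn":0.149},{"x":0,"y":0,"z":0,"turn":0.149},{"x":3.2,"y":-3.7,"z":-0.3,"turn":0},{"x":3.2,"y":-3.7,"z":-0.3,"turn":0},{"x":3.2,"y":-3.7,"z":-0.3,"turn":0}]' 0
python3 -m crank '[{"x":3.2,"y":-3.7,"z":-0.3,"turn":0},{"x":3.2,"y":-3.7,"z":-0.3,"turn":0},{"x":3.2,"y":-3.7,"z":-0.3,"turn":0},{"x":3.2,"y":-3.7,"z":-0.3,"turn":0},{"x":3.2,"y":-3.7,"z":0,"turn":0}]'
python3 -m crank '[{"x":3.2,"y":-3.7,"z":0,"turn":0},{"x":0,"y":0,"z":0,"turn":0},{"x":0,"y":0,"z":0,"turn":0}]'
```

```text
time: 0.6
tool_pos: [0.2417, -0.5051, 0.2396]
tool_rot: [-0.001, 0.999, -0.039, -0.0]
contact_force: [-0.2, -0.8, 0.2]
gripper_width: 0.135
grasp_force: 0.0
time: 1.1
tool_pos: [0.416, -0.3328, 0.2525]
tool_rot: [0.0, 0.999, -0.039, 0.0]
contact_force: [0.8, -0.7, -0.2]
gripper_width: -0.001
grasp_force: 0.0
time: 1.4
tool_pos: [0.45, -0.2991, 0.2518]
tool_rot: [-0.0, 0.999, -0.037, -0.001]
contact_force: [-0.0, 0.1, -0.1]
gripper_width: -0.004
grasp_force: 0.0
```

```bash
python3 -m crank '[{"x":-0.3,"y":-4.7,"z":0,"turn":0},{"x":-0.3,"y":-4.7,"z":0,"turn":0},{"x":-0.3,"y":-4.7,"z":0,"turn":0},{"x":-0.3,"y":-4.7,"z":0,"turn":0},{"x":-0.3,"y":-4.7,"z":0,"turn":0}]'
python3 -m crank '[{"x":-0.3,"y":-4.7,"z":0,"turn":0},{"x":-0.3,"y":-4.7,"z":0,"turn":0},{"x":-0.3,"y":-4.7,"z":0,"turn":0},{"x":-0.3,"y":-4.7,"z":0,"turn":0},{"x":-0.3,"y":-4.7,"z":0,"turn":0}]'
python3 -m crank '[{"x":-0.3,"y":-4.7,"z":0,"turn":0},{"x":-0.3,"y":-4.2,"z":0,"turn":0},{"x":0,"y":0,"z":4.5,"turn":0},{"x":0,"y":0,"z":4.5,"turn":0},{"x":0,"y":0,"z":4.5,"turn":0}]'
python3 -m crank '[{"x":0,"y":0,"z":4.5,"turn":0},{"x":0,"y":0,"z":0.6,"turn":0},{"x":0,"y":0,"z":0,"turn":0}]'
```

```text
time: 1.9
tool_pos: [0.4521, -0.0645, 0.2521]
tool_rot: [0.0, 0.999, -0.04, 0.0]
contact_force: [0.5, -0.4, -0.4]
gripper_width: -0.003
grasp_force: 0.0
time: 2.4
tool_pos: [0.4561, 0.1711, 0.2523]
tool_rot: [0.0, 0.999, -0.04, 0.0]
contact_force: [1.2, -0.1, 1.2]
gripper_width: -0.002
grasp_force: 0.0
time: 2.9
tool_pos: [0.4576, 0.259, 0.116]
tool_rot: [0.0, 0.999, -0.039, 0.001]
contact_force: [0.4, -0.1, -0.4]
gripper_width: 0.001
grasp_force: 0.0
time: 3.2
tool_pos: [0.4564, 0.2586, 0.0652]
tool_rot: [0.001, 0.999, -0.04, -0.002]
contact_force: [0.4, 0.6, 0.2]
gripper_width: -0.003
grasp_force: 0.0
```

```bash
python3 -m crank '[{"x":2,"y":0,"z":0,"turn":0},{"x":1.5,"y":0,"z":0,"turn":0},{"x":1,"y":0,"z":0,"turn":0},{"x":0.8,"y":0,"z":0,"turn":0},{"x":0.8,"y":0,"z":0,"turn":0}]'
python3 -m crank '[{"x":0.5,"y":0,"z":0,"turn":0},{"x":0.5,"y":0,"z":0,"turn":0},{"x":0.5,"y":0,"z":0,"turn":0}]'
python3 -m crank '[{"x":0.3,"y":0,"z":0,"turn":0},{"x":0.2,"y":0,"z":0,"turn":0}]'
```

```text
time: 3.7
tool_pos: [0.5186, 0.2556, 0.0681]
tool_rot: [-0.0, 0.999, -0.039, 0.0]
contact_force: [-3.4, -1.4, 6.5]
gripper_width: 0.001
grasp_force: 1.8
time: 4.0
tool_pos: [0.5338, 0.2543, 0.068]
tool_rot: [-0.0, 0.999, -0.038, 0.001]
contact_force: [-3.6, -1.7, 6.9]
gripper_width: 0.002
grasp_force: 1.6
time: 4.2
tool_pos: [0.5389, 0.2539, 0.068]
tool_rot: [-0.0, 0.999, -0.039, 0.001]
contact_force: [-2.5, -1.3, 7.1]
gripper_width: -0.001
grasp_force: 1.5
```

```bash
python3 - <<'E'
from ref import *
a=[]
for n in("top","side"):
    p,d=manip.grab_frame(n);p=p[:,:,::-1].copy();P=cloud(n,d)
    for z,lo,hi,c in((.108,(12,70,60),(35,255,255),(.574,.136)),(.074,(0,90,40),(12,255,255),(.55,.136))):
        try: print(n,blob(n,p,P,lo,hi,z,.008,c))
        except Exception as e: print(n,e)
    c=p[100:250,170:330] if n=="top" else p[90:240,230:390]
    a.append(cv2.resize(c,None,fx=2.4,fy=2.4,interpolation=2)[:,:395])
cv2.imwrite("pics/push1.png",np.hstack(a))
E
```

```text
top (np.uint64(256), array([0.5706, 0.14  ]), ((0.5693547129631042, 0.146138995885849), (0.06521129608154297, 0.056547507643699646), 84.74004364013672))
top (np.uint64(57), array([0.5514, 0.127 ]), ((0.5622929930686951, 0.1302192360162735), (0.03241268917918205, 0.04265586659312248), 85.33065795898438))
side (np.uint64(177), array([0.5715, 0.1338]), ((0.5712040066719055, 0.14282773435115814), (0.07681949436664581, 0.05102790519595146), 87.58460235595703))
side (np.uint64(89), array([0.5617, 0.1232]), ((0.5629221796989441, 0.12395434081554413), (0.03821093961596489, 0.043587736785411835), 83.0152816772461))
```

View pics/push1.png

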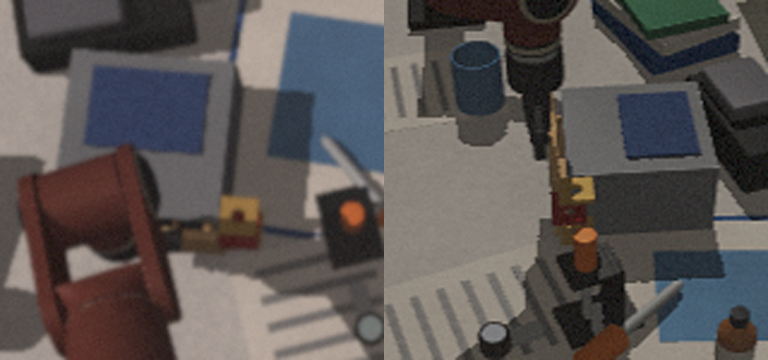

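The drawer is nearly shut (red ear almost under the brass one). But a grey shaft with an orange head at side crop (600,340) wasn't lying there before, so I'm looking at the whole scene.

```bash
python3 - <<'E'
from ref import *
a=[]
for n in("top","side"):
    p,d=manip.grab_frame(n);p=p[:,:,::-1].copy()
    c=p[80:260,170:440] if n=="top" else p[120:320,230:500]
    a.append(cv2.resize(c,(395,int(395*c.shape[0]/c.shape[1])))[:263])
cv2.imwrite("pics/full2.png",np.hstack(a))if a[0].shape[0]==a[1].shape[0] else cv2.imwrite("pics/full2.png",np.vstack(a))
E
```

```text
(no output)
```

View pics/full2.png

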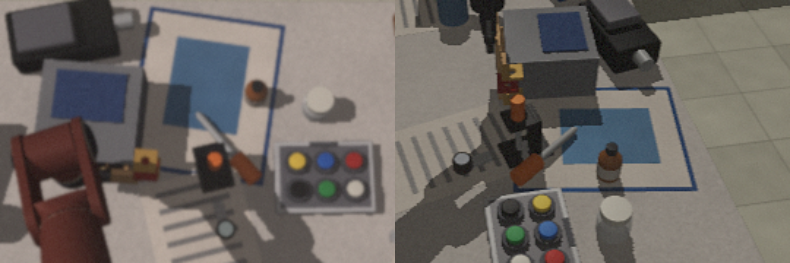

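The decoy tall rod has toppled. My path never came near it (TCP at z=.25 and x≤.46, force ≈0), so it looks to have been standing loose. It now lies beside the stand and is low. I'll go on closing the drawer.

```bash
python3 -m crank '[{"x":0.4,"y":0,"z":-0.3,"turn":0},{"x":0.4,"y":0,"z":0,"turn":0}]'
python3 -m crank '[{"x":0.4,"y":0,"z":0,"turn":0},{"x":0,"y":0,"z":0,"turn":0}]'
python3 -m crank '[{"x":0.3,"y":0,"z":0,"turn":0},{"x":0,"y":0,"z":0,"turn":0}]'
```

```text
time: 4.6
tool_pos: [0.5453, 0.2532, 0.0692]
tool_rot: [0.0, 0.999, -0.038, -0.001]
contact_force: [-2.6, -0.2, 1.4]
gripper_width: -0.0
grasp_force: 1.5
time: 4.8
tool_pos: [0.549, 0.2529, 0.0691]
tool_rot: [0.0, 0.999, -0.039, -0.002]
contact_force: [-5.7, -0.5, 3.8]
gripper_width: 0.003
grasp_force: 3.1
time: 5.0
tool_pos: [0.5489, 0.2529, 0.0691]
tool_rot: [0.001, 0.999, -0.038, -0.006]
contact_force: [-18.3, 0.3, 12.0]
gripper_width: 0.001
grasp_force: 9.2
```

Force rose to 18 N with no motion, so the drawer is against its stop. I'll retreat, rise, open, and look from clear.

```bash
python3 -m crank '[{"x":-2,"y":0,"z":0,"turn":0},{"x":-3,"y":0,"z":0,"turn":0},{"x":0,"y":0,"z":-4.5,"turn":0},{"x":0,"y":0,"z":-4.5,"turn":0},{"x":0,"y":0,"z":-4.5,"turn":0}]' 0
python3 -m crank '[{"x":0,"y":0,"z":-4.8,"turn":0},{"x":-2,"y":4,"z":0,"turn":0},{"x":-2,"y":4,"z":0,"turn":0},{"x":0,"y":0,"z":0,"turn":0}]' 100
python3 - <<'E'
from ref import *
for n in("top","side"):
    p,d=manip.grab_frame(n);p=p[:,:,::-1].copy();P=cloud(n,d);cv2.imwrite(f"pics/{n}3.png",p);np.save(n+"3.npy",d)
    print("brass",blob(n,p,P,(12,70,60),(35,255,255),.108,.004,(.574,.136),.035))
    print("red ear",blob(n,p,P,(0,90,40),(12,255,255),.074,.008,(.574,.136)))
    print("head",blob(n,p,P,(0,120,60),(14,255,255),.155,.004,(.567,.0),.03))
    q=P[(P[...,0]>.45)&(P[...,0]<.75)&(P[...,1]>-.13)&(P[...,1]<.09)&(P[...,2]>.02)]
    hsv=cv2.cvtColor(p,cv2.COLOR_BGR2HSV)
    m=(cv2.inRange(hsv,(0,120,50),(14,255,255))>0)&(P[...,2]<.1)&(P[...,1]<-.015)&(P[...,1]>-.1)&(P[...,0]<.66)
    print("decoy head",m.sum(),P[m].min(0),P[m].max(0))
E
```

```text
time: 5.5
tool_pos: [0.5029, 0.2564, 0.2055]
tool_rot: [0.0, 0.999, -0.039, 0.0]
contact_force: [0.5, 0.0, -0.4]
gripper_width: -0.001
grasp_force: 0.0
time: 5.9
tool_pos: [0.4557, 0.1772, 0.2524]
tool_rot: [0.001, 0.999, -0.04, 0.001]
contact_force: [0.6, 0.3, 0.1]
gripper_width: 0.679
grasp_force: 0.0
brass (np.uint64(206), array([0.5721, 0.1375]), ((0.5730962753295898, 0.1405152827501297), (0.055459193885326385, 0.04537766054272652), 83.54151153564453))
red ear (np.uint64(30), array([0.5524, 0.1338]), ((0.5522673726081848, 0.13758140802383423), (0.011257794685661793, 0.04709765315055847), 8.908597946166992))
head (np.uint64(68), array([0.565 , 0.0006]), ((0.5643345713615417, -7.085781544446945e-05), (0.02523190528154373, 0.0247346218675375), 0.1421431005001068))
decoy head 259 [ 0.0625 -0.0912  0.0048] [ 0.603  -0.0153  0.0465]
brass (np.uint64(149), array([0.5737, 0.1317]), ((0.5746679306030273, 0.13508911430835724), (0.05706760287284851, 0.04389325529336929), 81.2474594116211))
red ear (np.uint64(89), array([0.5731, 0.1232]), ((0.573558509349823, 0.12270975112915039), (0.0362447127699852, 0.04477698355913162), 89.77153015136719))
head (np.uint64(61), array([ 0.5665, -0.0041]), ((0.5662239789962769, -0.004168589599430561), (0.02384856529533863, 0.02491168864071369), 80.53327941894531))
decoy head 389 [ 0.0617 -0.0993  0.0012] [ 0.6076 -0.0155  0.0416]
```

```bash
python3 -m crank '[{"x":2.47,"y":3.4,"z":0,"turn":0},{"x":2.47,"y":3.4,"z":0,"turn":0},{"x":2.47,"y":3.4,"z":0,"turn":0},{"x":2.47,"y":3.4,"z":0,"turn":0},{"x":2.45,"y":3.4,"z":0,"turn":0}]' 80
python3 -m crank '[{"x":0,"y":0,"z":4,"turn":0},{"x":0,"y":0,"z":4,"turn":0},{"x":0,"y":0,"z":3,"turn":0},{"x":0,"y":0,"z":0,"turn":0},{"x":0,"y":0,"z":0,"turn":0}]'
```

```text
time: 6.5
tool_pos: [0.5687, -0.0001, 0.2522]
tool_rot: [-0.0, 0.999, -0.038, 0.001]
contact_force: [-0.3, 0.4, -0.2]
gripper_width: 0.8
grasp_force: 0.0
time: 7.0
tool_pos: [0.5674, 0.0013, 0.1423]
tool_rot: [-0.0, 0.999, -0.038, -0.0]
contact_force: [0.1, 1.1, -0.5]
gripper_width: 0.797
grasp_force: 0.0
```

```bash
python3 -m crank '[{"x":-0.1,"y":0.3,"z":1.1,"turn":0},{"x":0,"y":0,"z":1.1,"turn":0},{"x":0,"y":0,"z":0,"turn":0}]'
python3 -m crank '[{"x":0,"y":0,"z":0,"turn":0},{"x":0,"y":0,"z":0,"turn":0},{"x":0,"y":0,"z":0,"turn":0},{"x":0,"y":0,"z":0,"turn":0},{"x":0,"y":0,"z":0,"turn":0}]' 5
python3 -m crank '[{"x":0,"y":0,"z":0,"turn":0},{"x":0,"y":0,"z":0,"turn":0},{"x":0,"y":0,"z":0,"turn":0}]'
```

```text
time: 7.3
tool_pos: [0.5647, -0.002, 0.1192]
tool_rot: [-0.0, 0.999, -0.039, -0.001]
contact_force: [-0.3, 0.6, -0.9]
gripper_width: 0.802
grasp_force: 0.0
time: 7.8
tool_pos: [0.5659, -0.002, 0.1212]
tool_rot: [-0.0, 0.999, -0.039, 0.001]
contact_force: [0.2, 0.6, 2.6]
gripper_width: 0.312
grasp_force: 59.2
time: 8.1
tool_pos: [0.5659, -0.002, 0.1212]
tool_rot: [-0.0, 0.999, -0.039, 0.001]
contact_force: [-0.1, 0.6, 5.8]
gripper_width: 0.307
grasp_force: 59.5
```

```bash
python3 -m crank '[{"x":0,"y":0,"z":-2,"turn":0},{"x":0,"y":0,"z":-3,"turn":0},{"x":0,"y":0,"z":-3,"turn":0},{"x":0,"y":0,"z":-3,"turn":0},{"x":0,"y":0,"z":-2,"turn":0}]'
python3 -m crank '[{"x":0.1,"y":-2,"z":0,"turn":0},{"x":0,"y":-4,"z":0,"turn":0},{"x":0,"y":-4,"z":0,"turn":0},{"x":0,"y":-3,"z":0,"turn":0},{"x":0,"y":0,"z":0,"turn":0}]'
python3 -m crank '[{"x":0,"y":0,"z":0,"turn":0},{"x":0,"y":0,"z":0,"turn":0}]'
```

```text
time: 8.6
tool_pos: [0.5653, -0.0022, 0.2514]
tool_rot: [0.0, 0.999, -0.039, 0.0]
contact_force: [0.2, -0.4, -2.4]
gripper_width: 0.31
grasp_force: 59.5
time: 9.1
tool_pos: [0.5754, 0.1305, 0.2484]
tool_rot: [-0.0, 0.999, -0.036, -0.001]
contact_force: [0.7, -0.6, -2.2]
gripper_width: 0.312
grasp_force: 59.8
time: 9.3
tool_pos: [0.576, 0.1267, 0.2493]
tool_rot: [0.0, 0.999, -0.039, -0.001]
contact_force: [0.6, -0.2, -1.9]
gripper_width: 0.306
grasp_force: 59.7
```

```bash
python3 -m crank '[{"x":-0.33,"y":-0.67,"z":0,"turn":0},{"x":0,"y":0,"z":2.5,"turn":0},{"x":0,"y":0,"z":0,"turn":0},{"x":0,"y":0,"z":0,"turn":0}]'
python3 - <<'E'
from ref import *
a=[]
s=manip.state();t=s["tool_pos"]
for n,(u0,v0) in(("top",(225,130)),("side",(260,90))):
    p,d=manip.grab_frame(n);p=p[:,:,::-1].copy();np.save(n+"4.npy",d);cv2.imwrite(f"pics/{n}4.png",p)
    for q in (t-[0,0,.016],t-[0,0,.111]): print(n,"predicted shaft top/tip",proj(n,q))
    c=p[v0:v0+100,u0:u0+95];a.append(cv2.resize(c,None,fx=4.1,fy=4.1,interpolation=3))
cv2.imwrite("pics/ins.png",np.hstack(a))
print(t,proj("side",np.array([.5732,.1336,.108])),proj("top",np.array([.5732,.1336,.108])))
E
```

```text
time: 9.7
tool_pos: [0.573, 0.134, 0.2247]
tool_rot: [0.0, 0.999, -0.039, -0.001]
contact_force: [-0.1, -0.4, -2.2]
gripper_width: 0.31
grasp_force: 59.7
top predicted shaft top/tip [265.5875 182.2434]
top predicted shaft top/tip [269.2194 189.4102]
side predicted shaft top/tip [308.5001 141.8067]
side predicted shaft top/tip [309.3594 166.7851]
[0.573  0.134  0.2247] [309.4972 168.2668] [269.5731 189.7313]
```

View pics/ins.png

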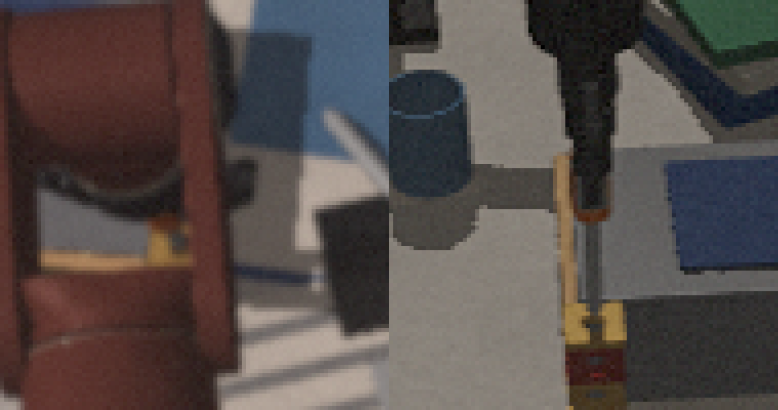

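Side crop: the shaft (about 591) stands over the hole (about 594-596). I'll quantify this.

```bash
python3 - <<'E'
from ref import *
n="side";p=cv2.imread("pics/side4.png");d=np.load("side4.npy");P=cloud(n,d)
g=cv2.cvtColor(p,cv2.COLOR_BGR2GRAY)
for v in range(144,172,3):
    print(v,"y",np.round(P[v,303:317,1]*1000).astype(int),"x",np.round(P[v,303:317,0]*1000).astype(int)[[4,6,8]],g[v,303:317])
v=np.arange(144,162);m=(P[...,2]>.118)&(P[...,2]<.2)&(abs(P[...,1]-.13)<.02)&(abs(P[...,0]-.573)<.02)
for r in range(144,164,2):
    u=np.nonzero(m[r])[0]; print(r,u, P[r,u].mean(0) if len(u) else "")
p3=cv2.imread("pics/side3.png");hsv=cv2.cvtColor(p3,cv2.COLOR_BGR2HSV)
print(cv2.cvtColor(p3,cv2.COLOR_BGR2GRAY)[158:176,300:320])
E
```

```text
144 y [259 257 252 253 252 134 121 128 129 250 250 250 247 250] x [582 573 580] [122 119 102  95  71  56  58  56  81 103 100  97  99 100]
147 y [239 242 238 236 240 128 129 129 128 234 232 230 232 231] x [580 573 579] [122 112  79  99  90  57  65  61  78 104 104 101  97  98]
150 y [226 226 230 224 220 129 128 131 132 221 219 214 214 213] x [577 573 579] [118 103  81 101  90  59  63  58  75 102  96  98 101  98]
153 y [215 212 213 211 206 134 128 124 128 204 202 200 199 201] x [575 573 579] [123 108  97 104  92  59  65  60  77 105 100 100  99 100]
156 y [195 194 197 191 190 129 129 127 129 189 182 185 190 186] x [573 572 578] [124 121 112  97  91  67  61  55  73  95 102 102 104 101]
159 y [184 183 182 179 174 131 129 128 132 172 173 173 171 176] x [571 572 578] [128 126 108  80  91  59  62  64  72  92 101 107  94 100]
162 y [167 165 165 165 159 136 126 126 131 159 160 156 159 158] x [569 571 578] [130 122 103  79 101  70  59  60  79 107 110 107 109 109]
165 y [154 148 147 150 150 148 128 130 125 146 145 148 144 145] x [568 571 577] [131 130 132 133 124  78  55  59  85 122 133 129 133 1
[... 1523 characters left out ...]
 115  79
   42  51]
 [127 121 115 130 129 126 113  59  53  50  52  55  85 116 132 130 120  76
   44  49]
 [125 118 115 130 129 130 120  80  47  45  41  47  86 125 128 130 126  93
   45  49]
 [125 109  99 132 129 128 131 124  98  59  70 107 131 134 130 132 124  93
   45  46]
 [124 108  79 121 127 130 129 132 132 134 133 134 132 132 129 132 131 113
   45  49]
 [126 128 121 117 133 131 132 134 138 134 137 131 134 135 135 136 131 117
   39  46]
 [125 132 119 102 115 114 110  98  99  98  97  91  75  78  82  71  61  56
   49  49]
 [126 127 108  53  54  53  49  56  54  56  54  52  54  55  56  60  56  54
   47  44]
 [125 128 110  55  53  45  43  48  49  48  46  42  37  40  41  37  35  38
   50  49]]
```

Hole (309.5,168.2) and the shaft line (about 309.4) agree with the tool prediction within about 1 mm, so I insert.

```bash
python3 -m crank '[{"x":0,"y":0,"z":0.6,"turn":0},{"x":0,"y":0,"z":0.6,"turn":0},{"x":0,"y":0,"z":0.6,"turn":0},{"x":0,"y":0,"z":0.6,"turn":0}]'
python3 -m crank '[{"x":0,"y":0,"z":0.6,"turn":0},{"x":0,"y":0,"z":0.6,"turn":0},{"x":0,"y":0,"z":0.6,"turn":0}]'
```

```text
time: 10.2
tool_pos: [0.5734, 0.1344, 0.2006]
tool_rot: [0.0, 0.999, -0.039, -0.0]
contact_force: [-0.0, 1.1, -2.1]
gripper_width: 0.306
grasp_force: 59.8
time: 10.5
tool_pos: [0.5735, 0.1344, 0.1827]
tool_rot: [0.0, 0.999, -0.039, -0.0]
contact_force: [-0.1, 0.0, -1.2]
gripper_width: 0.313
grasp_force: 59.8
```

```bash
python3 -m crank '[{"x":0,"y":0,"z":0.6,"turn":0},{"x":0,"y":0,"z":0.6,"turn":0},{"x":0,"y":0,"z":0.6,"turn":0},{"x":0,"y":0,"z":0.6,"turn":0}]'
python3 -m crank '[{"x":0,"y":0,"z":0.6,"turn":0},{"x":0,"y":0,"z":0.6,"turn":0},{"x":0,"y":0,"z":0.6,"turn":0},{"x":0,"y":0,"z":0.6,"turn":0}]'
```

```text
time: 10.9
tool_pos: [0.5736, 0.1345, 0.1588]
tool_rot: [-0.0, 0.999, -0.039, -0.0]
contact_force: [-0.2, -0.1, -1.4]
gripper_width: 0.308
grasp_force: 59.8
time: 11.3
tool_pos: [0.5736, 0.1344, 0.1348]
tool_rot: [0.0, 0.999, -0.039, -0.0]
contact_force: [-1.2, 0.0, -1.0]
gripper_width: 0.308
grasp_force: 59.8
```

```bash
python3 -m crank '[{"x":0,"y":0,"z":0.5,"turn":0},{"x":0,"y":0,"z":0.3,"turn":0},{"x":0,"y":0,"z":0,"turn":0}]'
python3 -m crank '[{"x":0,"y":0,"z":0.2,"turn":0},{"x":0,"y":0,"z":0.15,"turn":0}]'
```

```text
time: 11.6
tool_pos: [0.5732, 0.1344, 0.1266]
tool_rot: [0.0, 0.999, -0.039, -0.001]
contact_force: [-0.1, 0.0, -1.2]
gripper_width: 0.308
grasp_force: 59.8
time: 11.8
tool_pos: [0.5739, 0.1345, 0.1242]
tool_rot: [-0.0, 0.999, -0.039, 0.0]
contact_force: [-1.8, -0.0, 9.4]
gripper_width: 0.313
grasp_force: 61.3
```

```bash
python3 -m crank '[{"x":0,"y":0,"z":-0.05,"turn":0},{"x":0,"y":0,"z":0,"turn":0},{"x":0,"y":0,"z":0,"turn":0},{"x":0,"y":0,"z":0,"turn":0},{"x":0,"y":0,"z":0,"turn":0}]' 70
python3 -m crank '[{"x":0,"y":0,"z":-1,"turn":0},{"x":0,"y":0,"z":-2,"turn":0},{"x":0,"y":0,"z":-4,"turn":0},{"x":0,"y":0,"z":-4,"turn":0},{"x":0,"y":0,"z":-2,"turn":0}]'
python3 -m crank '[{"x":-2.5,"y":4.2,"z":0,"turn":0},{"x":-2.5,"y":4.2,"z":0,"turn":0},{"x":-1,"y":4.8,"z":0,"turn":0},{"x":0,"y":4.8,"z":0,"turn":0},{"x":0,"y":4.8,"z":0,"turn":0}]'
python3 -m crank '[{"x":0,"y":4.8,"z":0,"turn":0},{"x":0,"y":4.8,"z":0,"turn":0},{"x":0,"y":0,"z":0,"turn":0},{"x":0,"y":0,"z":0,"turn":0}]' 0
python3 - <<'E'
from ref import *
a=[]
for n,(u0,v0) in(("top",(225,130)),("side",(260,110))):
    p,d=manip.grab_frame(n);p=p[:,:,::-1].copy();P=cloud(n,d)
    print(blob(n,p,P,(0,120,60),(14,255,255),.158,.005,(.573,.134),.03))
    for nm,lo,hi,c in (("y",(15,90,60),(35,255,255),(.585,-.168)),("g",(45,80,40),(85,255,255),(.527,-.226)),("b",(100,100,60),(125,255,255),(.585,-.226))):
        try: print(n,nm,blob(n,p,P,lo,hi,.052,.004,c,.03)[:2])
        except Exception as e: print(n,nm,e)
    c=p[v0:v0+100,u0:u0+95];a.append(cv2.resize(c,None,fx=4.1,fy=4.1,interpolation=3))
cv2.imwrite("pics/done.png",np.hstack(a))
E
```

```text
time: 12.3
tool_pos: [0.5737, 0.1344, 0.1245]
tool_rot: [-0.0, 0.999, -0.039, 0.0]
contact_force: [0.1, 0.2, 0.1]
gripper_width: 0.7
grasp_force: 0.0
time: 12.8
tool_pos: [0.5752, 0.1346, 0.26]
tool_rot: [-0.0, 0.999, -0.039, 0.003]
contact_force: [0.7, -0.8, -0.0]
gripper_width: 0.7
grasp_force: 0.0
time: 13.3
tool_pos: [0.4956, -0.0898, 0.2556]
tool_rot: [0.0, 0.999, -0.038, 0.001]
contact_force: [0.1, 0.5, -0.3]
gripper_width: 0.702
grasp_force: 0.0
time: 13.7
tool_pos: [0.4886, -0.1848, 0.2549]
tool_rot: [-0.0, 0.999, -0.04, 0.0]
contact_force: [-0.5, 0.7, -1.0]
gripper_width: 0.022
grasp_force: 0.0
(np.uint64(74), array([0.5735, 0.1368]), ((0.5735481977462769, 0.13702170550823212), (0.025866489857435226, 0.02520575374364853), 45.02854919433594))
top y (np.uint64(65), array([ 0.5842, -0.1619]))
top g attempt to get argmax of an empty sequence
top b attempt to get argmax of an empty sequence
(np.uint64(51), array([0.5744, 0.1312]), ((0.574160635471344, 0.13148251175880432), (0.028654102236032486, 0.02106414921581745), 81.66329956054688))
side y (np.uint64(102), array([ 0.5845, -0.1716]))
side g (np.uint64(112), array([ 0.527 , -0.2294]))
side b (np.uint64(115), array([ 0.5847, -0.2292]))
```

View pics/done.png

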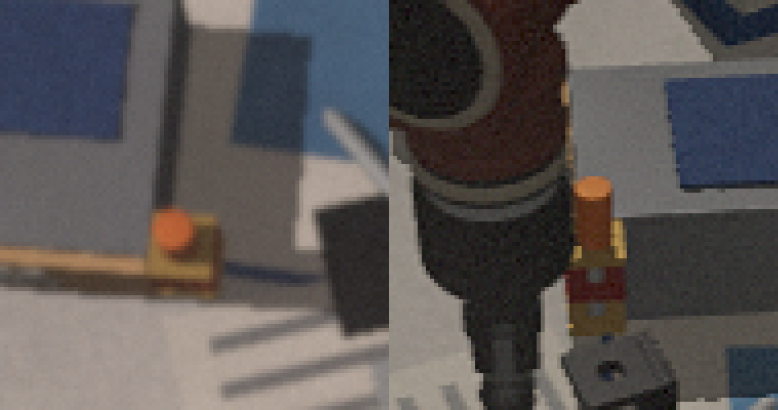

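Seated: the shaft shows between the ears, the head rests on the brass ear and the drawer is shut. Now the keys, starting with green.

```bash
python3 -m crank '[{"x":2.1,"y":2,"z":0,"turn":0},{"x":2.03,"y":1.94,"z":0,"turn":0},{"x":0,"y":0,"z":4.5,"turn":0},{"x":0,"y":0,"z":4.5,"turn":0},{"x":0,"y":0,"z":4.5,"turn":0}]' 0
python3 -m crank '[{"x":0,"y":0,"z":3,"turn":0},{"x":0,"y":0,"z":2,"turn":0},{"x":0,"y":0,"z":0,"turn":0},{"x":0,"y":0,"z":0,"turn":0}]'
```

```text
time: 14.3
tool_pos: [0.5279, -0.2248, 0.1186]
tool_rot: [0.0, 0.999, -0.037, 0.001]
contact_force: [0.5, -0.4, 0.3]
gripper_width: 0.002
grasp_force: 0.0
time: 14.7
tool_pos: [0.5275, -0.2253, 0.0698]
tool_rot: [-0.0, 0.999, -0.038, 0.0]
contact_force: [0.1, 0.5, 0.6]
gripper_width: -0.001
grasp_force: 0.0
```

Correct by 2 mm in −y, then press.

```bash
python3 -m crank '[{"x":-0.05,"y":0.2,"z":1,"turn":0},{"x":0,"y":0,"z":0.7,"turn":0},{"x":0,"y":0,"z":0.4,"turn":0}]'
python3 -m crank '[{"x":0,"y":0,"z":0.3,"turn":0},{"x":0,"y":0,"z":0,"turn":0}]'
```

```text
time: 15.0
tool_pos: [0.5268, -0.2286, 0.0487]
tool_rot: [0.0, 0.999, -0.039, 0.001]
contact_force: [-0.3, 1.1, 2.2]
gripper_width: 0.001
grasp_force: 1.7
time: 15.2
tool_pos: [0.5268, -0.2287, 0.0462]
tool_rot: [0.0, 0.999, -0.039, 0.0]
contact_force: [-0.9, 1.4, 5.4]
gripper_width: 0.001
grasp_force: 2.3
```

```bash
python3 -m crank '[{"x":0,"y":0,"z":0.2,"turn":0},{"x":0,"y":0,"z":0.1,"turn":0},{"x":0,"y":0,"z":0,"turn":0}]'
python3 -m crank '[{"x":0,"y":0,"z":-2,"turn":0},{"x":0,"y":0,"z":-2,"turn":0},{"x":0,"y":0,"z":0,"turn":0}]'
python3 -m crank '[{"x":2.6,"y":-3.2,"z":0,"turn":0},{"x":2.6,"y":-3.2,"z":0,"turn":0},{"x":0,"y":0,"z":1.5,"turn":0},{"x":0,"y":0,"z":0,"turn":0},{"x":0,"y":0,"z":0,"turn":0}]'
```

```text
time: 15.5
tool_pos: [0.527, -0.2288, 0.0458]
tool_rot: [-0.0, 0.999, -0.039, -0.0]
contact_force: [-6.5, 5.4, 18.0]
gripper_width: -0.001
grasp_force: 9.2
time: 15.8
tool_pos: [0.5282, -0.2297, 0.0855]
tool_rot: [0.001, 0.999, -0.039, 0.003]
contact_force: [1.0, 0.4, -0.0]
gripper_width: 0.001
grasp_force: 0.0
time: 16.3
tool_pos: [0.5815, -0.1686, 0.0655]
tool_rot: [-0.0, 0.999, -0.039, -0.002]
contact_force: [-0.1, -0.4, 0.0]
gripper_width: 0.002
grasp_force: 0.0
```

Green bottomed at z=.0458 (18 N) and was released. Yellow next.

```bash
python3 -m crank '[{"x":0.2,"y":0,"z":0.8,"turn":0},{"x":0,"y":0,"z":0.6,"turn":0},{"x":0,"y":0,"z":0.4,"turn":0},{"x":0,"y":0,"z":0.2,"turn":0},{"x":0,"y":0,"z":0,"turn":0}]'
python3 -m crank '[{"x":0,"y":0,"z":0.2,"turn":0},{"x":0,"y":0,"z":0,"turn":0}]'
```

```text
time: 16.8
tool_pos: [0.5848, -0.1694, 0.0475]
tool_rot: [0.0, 0.999, -0.039, -0.0]
contact_force: [-2.1, -1.0, 4.7]
gripper_width: 0.003
grasp_force: 2.0
time: 17.0
tool_pos: [0.5852, -0.1693, 0.0461]
tool_rot: [0.0, 0.999, -0.039, 0.0]
contact_force: [-3.2, -1.3, 5.4]
gripper_width: -0.001
grasp_force: 2.4
```

```bash
python3 -m crank '[{"x":0,"y":0,"z":0.2,"turn":0},{"x":0,"y":0,"z":0.1,"turn":0},{"x":0,"y":0,"z":0,"turn":0}]'
python3 -m crank '[{"x":0,"y":0,"z":-2,"turn":0},{"x":0,"y":0,"z":-2,"turn":0},{"x":0,"y":0,"z":0,"turn":0}]'
python3 -m crank '[{"x":0.2,"y":2.9,"z":0,"turn":0},{"x":0.2,"y":2.8,"z":0,"turn":0},{"x":0,"y":0,"z":2,"turn":0},{"x":0,"y":0,"z":0,"turn":0},{"x":0,"y":0,"z":0,"turn":0}]'
```

```text
time: 17.3
tool_pos: [0.5854, -0.1693, 0.0458]
tool_rot: [0.0, 0.999, -0.038, -0.0]
contact_force: [-10.8, 0.8, 20.2]
gripper_width: 0.002
grasp_force: 9.6
time: 17.6
tool_pos: [0.5873, -0.1693, 0.0853]
tool_rot: [0.001, 0.999, -0.039, 0.003]
contact_force: [0.5, -1.1, 0.2]
gripper_width: 0.0
grasp_force: 0.0
time: 18.1
tool_pos: [0.5836, -0.225, 0.0605]
tool_rot: [-0.001, 0.999, -0.039, -0.001]
contact_force: [0.4, -0.0, 0.5]
gripper_width: -0.002
grasp_force: 0.0
```

```bash
python3 -m crank '[{"x":0,"y":0.1,"z":0.6,"turn":0},{"x":0,"y":0,"z":0.5,"turn":0},{"x":0,"y":0,"z":0.2,"turn":0},{"x":0,"y":0,"z":0.2,"turn":0}]'
python3 -m crank '[{"x":0,"y":0,"z":0.2,"turn":0},{"x":0,"y":0,"z":0.1,"turn":0},{"x":0,"y":0,"z":0,"turn":0}]'
```

```text
time: 18.5
tool_pos: [0.585, -0.2267, 0.0479]
tool_rot: [-0.0, 0.999, -0.038, 0.0]
contact_force: [-0.5, 1.6, 3.4]
gripper_width: 0.0
grasp_force: 1.9
time: 18.8
tool_pos: [0.585, -0.2267, 0.046]
tool_rot: [-0.0, 0.999, -0.039, 0.0]
contact_force: [-3.7, 2.8, 9.5]
gripper_width: 0.001
grasp_force: 4.8
```

```bash
python3 -m crank '[{"x":0,"y":0,"z":0.1,"turn":0},{"x":0,"y":0,"z":0,"turn":0}]'
python3 -m crank '[{"x":0,"y":0,"z":-2,"turn":0},{"x":0,"y":0,"z":-4,"turn":0},{"x":0,"y":0,"z":-4,"turn":0},{"x":-3,"y":3,"z":-2,"turn":0},{"x":-3,"y":3,"z":0,"turn":0}]'
python3 -m crank '[{"x":-3,"y":3.5,"z":0,"turn":0},{"x":-3,"y":3.5,"z":0,"turn":0},{"x":-3,"y":3.5,"z":0,"turn":0},{"x":0,"y":0,"z":0,"turn":0},{"x":0,"y":0,"z":0,"turn":0}]'
python3 - <<'E'
from ref import *
a=[]
for n,(u0,v0,w,h) in(("top",(180,90,270,170)),("side",(230,110,270,170))):
    p,d=manip.grab_frame(n);p=p[:,:,::-1].copy()
    a.append(cv2.resize(p[v0:v0+h,u0:u0+w],(476,300),interpolation=3))
cv2.imwrite("pics/end.png",np.vstack(a))
E
```

```text
time: 19.0
tool_pos: [0.585, -0.2267, 0.0459]
tool_rot: [-0.0, 0.999, -0.038, -0.0]
contact_force: [-6.2, 4.7, 14.7]
gripper_width: -0.003
grasp_force: 7.0
time: 19.5
tool_pos: [0.522, -0.2837, 0.1682]
tool_rot: [0.003, 0.999, -0.037, 0.004]
contact_force: [0.6, -1.0, 0.4]
gripper_width: 0.001
grasp_force: 0.0
time: 20.0
tool_pos: [0.4215, -0.3803, 0.163]
tool_rot: [-0.0, 0.999, -0.04, -0.0]
contact_force: [0.4, 0.2, -0.1]
gripper_width: -0.004
grasp_force: 0.0
```

View pics/end.png

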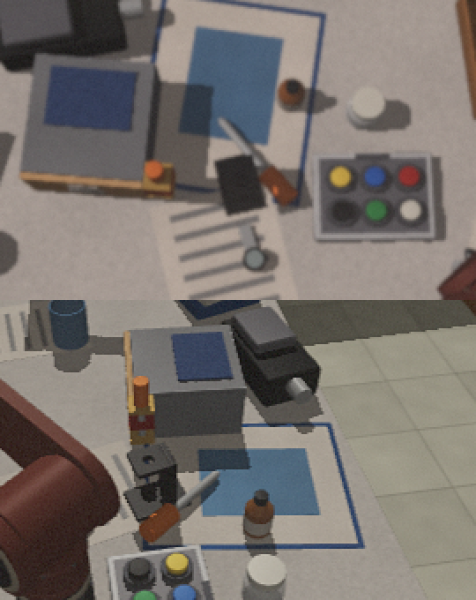

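The drawer is shut, the rod is seated, the keys are up and the bystanders are where they were.

```bash
python3 -c "
from plant import manip
print(manip.job_done())"
```

```text
the job is handed in; nothing more can be done
None
```

The job is handed in at about 20 s: drawer shut, rod down through all three ears and released, then green, yellow and blue each pressed fully and released; one exception is that the loose tall orange-headed look-alike toppled early on, apparently without contact from the arm, and I left it lying beside the stand.

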